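# Seat an optical cell in a photometer's sprung nest

### The arm

A 7-joint arm with a two-finger parallel gripper is mounted at the origin on a cart in front of the work surface, level with it; the furniture and walls round the work are solid. World frame = base frame: x ahead of the robot, y to its left, z up, the work surface at z = 0. Lengths are in mm, angles in rad, forces in N, time in s.
With the tool pointing down it reaches from about 400 to 875 mm from the base axis. Payload 4.4 kg.
Tool frame: the origin (TCP) lies midway between the tips of the shut fingers; the grasp point (between the pads) lies 19 mm behind it; z points along the fingers, x is the direction in which the jaws open and shut, and the axes are right-handed (so a half turn about z gives the same grasp; the last joint's range is limited). The gripper opens to 85 mm and grips with 20 to 120 N. Pads are 22 mm wide; open, the fingers measure 114 mm over their backs; the gripper's body (76 mm by 85 mm) begins 54 mm behind the grasp point. The pads swing forward as they close: fully open they stand 13 mm farther back than shut.
Start: joints at [1.232, 0.628, 0.038, 1.517, -0.027, 0.996, -0.02], TCP at [175.156, -625.97, 231.313] pointing down, gripper open.
Joint ranges: [-3.06, 3.06], [-0.37, 2.12], [-1.25, 1.32], [0.18, 2.47], [-1.1, 4.24], [0.23, 1.98], [-2.94, 2.94]. Speed limits (rad/s): [2.57, 2.57, 3.14, 3.14, 3.14, 3.14, 3.14].

### API

Orientations are given as a unit quaternion [w, x, y, z].
In Python, from workcell import env, cams, finish_job, spot_in, outline_of gives the robot as it stands. The module is installed in compiled form; this text tells all that it offers.
- The arm moves only by the tool servo_tool, never from a script. Its argument "motion" is a list of rows, each a list of 3 entries, a list of its own where there are three numbers: the shift along the tool's x, y, z in cm, then the turn about the tool's z in rad, then the gripper command: -1 is fully open, 1 is shut, values between are in proportion. In form: [[[x, y, z], spin, jaw], ...]. A call has exactly 8 rows; each row shifts and turns the commanded pose from where the row before left it, along the tool's axes as they then stand; what a row does not reach is not made up. A row lasts 1/12 s, in which the tool goes at most 41.7 mm and 7.16 degrees, less where a joint would pass 70% of its speed; a pose out of reach is approached as far as the arm can. A call with a gripper value outside its range is refused whole. The fingers move at their own pace and stop on an object; "newtons" is the grip in N (left out, the last holds). Time passes only in rows, so rows that do not move let the fingers close, or fill a call up. It gives the time, the measured TCP pose, the force and the opening at its end, in the units of the state.
- env.get_state(): the state, without advancing time (a new reading comes with each control period).
- cams.camera(name): name is "scene" or "top"; returns the picture (384x512x3 uint8, red, green, blue); there is no depth.
- cams.get_calibration(name): a dict with "fx", "fy", "cx", "cy" (pixels), "R" (3x3) and "t" (3): a world point X has camera coordinates R X + t. Camera axes: x right, y down, z forward; pixel columns grow to the right and rows downward; lengths in mm; the calibration is good to about 2 mm. A picture is of the moment at which its call begins. get_calibration takes no time and is no camera call.
- finish_job(): hands the job in, once; it reports no verdict.
Trained networks look in the newest picture that a camera, given by its name, has taken for a name from the list of things; names that differ only in an ending like _2 or _b are one class to them, and where a whole thing is asked for, a point or a joint stands for the part that bears it (a point fixed in the world has none). Each returns a list of dicts, best first, with "conf" (0 to 1); they miss things now and then, are a little off and sometimes report something else, mostly with a low value. They report only what shows in the picture. A call takes as long as a camera call.
- spot_in(thing, camera): "point" ([x, y, z] in mm, in world coordinates, good to about 4 mm: the middle of the surface that is visible of it).
- outline_of(thing, camera): "region" (384x512 bool, what is visible of it).
The state is a dict: "t": time; "joint_pos": joint angles; "qd": joint speeds; "joint_efforts": joint torques, N m; "tcp_pos": TCP position; "tcp_rot": TCP orientation; "ft_force": force on the tool from outside, world axes, zero at the start; "ft_torque": the same for the moment, N m; "opening": opening from 0.0 (shut) to 1.0 (fully open).
Only numpy, scipy, OpenCV 4.12 (cv2) and the standard library are available. Lean on these libraries where they do the work, as an engineer would, in place of code of your own. Each camera call takes 0.05 s, during which the arm holds its last target.

### The job

Pick up the square optical cell and load it into the nest of the small photometer, upright, with its two clear windows facing the lamp and detector barrels: the sprung pressure plate has to be pushed back with the cell just far enough to make room, never onto its end stop (it gives 13 mm, the cell needs 8); then the cell goes straight down behind the low wall until it stands fully home on the nest floor, held by the spring. The cell is glass, so feel your way and never let it press hard on the instrument (25 N at most over all its contacts, of which the spring and the pad make about 14); leave the vial and the cork that stand near it where they are.

Things in the scene. Friction and masses are not known exactly. Their poses are not given: they have to be found in the camera images.
- cell: Loose square optical cell, about 70 g, upright on the worktop. Origin: underside centre, z up. 24 x 24 mm, 76 mm tall: body 50, grey collar to 54, stopper tab (24 along x, 16 along y) to 76. White frosted walls face +x and -x, flush with the stopper: hold there (24 mm across, height 42 to 76, to stay above the nest). Clear windows face +y and -y. A half turn makes no difference.
- photometer: Bench photometer; its base plate, 150 (x) by 210 mm, is fixed. Origin at worktop height, z up. On it sits the optical head, clamped c = -20 to +20 mm along x: a lamp house (-y end) and a detector house (+y end), 55 mm high, with barrels facing each other along y (the light path, 45 mm up), and the nest between them. c differs each time, is not measured, and must be felt or seen. It does not slip.
- nest_mid (a point): Where the seated cell's origin would be if c were 0: y = 0 of the photometer, 17 mm above the worktop (nest floor). From here: low fixed wall x = c - 20 to c - 12 mm; side guides y = -14, +14 mm (2 mm play a side), all 18 mm above floor. Barrels end at y = -24, +24. Floor is a soft rubber pad: gives 2 mm per 4 N, rigid at 2.5 mm. Seated against the wall: x = c, z = -2.5 to 0.
- plate_mid (a point): Top of the sprung plate's face at rest if c were 0: 4 mm to +x of nest_mid, 34 mm above floor; 24 mm wide. Face 16 mm from the wall; moves 13 mm to +x to a stop. Yields at 2.5 N, then 0.25 N/mm; rubs on the cell with up to 4 N. Block behind it 32 mm above floor. Cell fits at 8 mm: hold underside 20 to 26 mm above floor, come from -x, push 10 mm past contact, lower.
- pressure_plate (a joint): Travel of the sprung steel pressure plate towards +x of the photometer, in m: 0 at rest, 0.008 when the cell just fits between it and the low wall (and when a cell is seated), 0.013 at its end stop, which it must not be driven onto (over 0.0122 counts as that). The reading is noisy and does not tell c.
- small_vial: Bystander: glass vial with black screw cap, 25 mm diameter, 59 mm tall, standing behind the cell. Origin: centre of the underside.
- cork: Bystander: tapered cork, 25 mm diameter, 24 mm tall, standing behind the cell. Origin: centre of the underside.

How it is judged:
By the outcome, as a careful person would: the job done as asked, in the order asked, and still so for the second after the job is handed in, with the robot touching nothing.
It also fails if it takes over 48 s, if anything falls off the work surface, if the arm or the gripper's body presses on something with over 40 N, if the wrist force passes 120 N, or if a joint passes its speed limit or range.

## Working session

There is one attempt and no reset: what is moved stays moved. The work goes in short steps, Python scripts to look and compute and a tool call to move; the robot and the scene stay as the last step left them, time stands still between calls to the robot, and variables do not carry over. Pictures are saved under pics/ and viewed, and the job is handed in when it is done.

Besides the shell and the picture viewer there is one more tool, called after "Call:" as name([rows], argument=value, ...), one row to a line, values as JSON. servo_tool: Moves the arm, as the interface text tells. Its arguments: {"type":"object","properties":{"motion":{"type":"array","items":{"type":"array"}},"newtons":{"type":"number"}},"required":["motion"]}

```bash
mkdir -p pics
cat > h.py <<'E'
import numpy as np,cv2
from workcell import env,cams,finish_job,spot_in,outline_of
np.set_printoptions(precision=3,suppress=True)
def save(n,im): cv2.imwrite('pics/'+n,im[:,:,::-1])
def proj(n,X):
    c=cams.get_calibration(n); p=np.array(c['R'])@np.array(X,float)+np.array(c['t']); return np.array([c['fx']*p[0]/p[2]+c['cx'],c['fy']*p[1]/p[2]+c['cy']])
def ray(n,uv,z):
    c=cams.get_calibration(n);R=np.array(c['R']);t=np.array(c['t'])
    d=R.T@np.array([(uv[0]-c['cx'])/c['fx'],(uv[1]-c['cy'])/c['fy'],1]);o=-R.T@t
    return o+d*(z-o[2])/d[2]
E
python3 - <<'E'
from h import *
for n in('top','scene'):
    im=cams.camera(n);save(n+'0.png',im);c=cams.get_calibration(n)
    print(n,c['fx'],c['cx'],c['cy'],-np.array(c['R']).T@np.array(c['t']));print(np.array(c['R']))
    for th in('cell','photometer','pressure_plate','small_vial','cork'):
        print(th,[(np.round(d['point']),round(d['conf'],2)) for d in spot_in(th,n)])
s=env.get_state();print(s)
E
```

```text
top 355.5564451182302 254.3842387655096 192.4875584275064 [ 423.621 -146.128  896.953]
[[-0.024 -1.     0.004]
 [-0.995  0.024 -0.1  ]
 [ 0.1   -0.006 -0.995]]
cell [(array([ 424., -268.,   72.]), 0.58)]
photometer [(array([499., -37.,  14.]), 0.76)]
pressure_plate [(array([ 589., -311.,   53.]), 0.17)]
small_vial [(array([499., -36.,  12.]), 0.31)]
cork [(array([ 613., -221.,   23.]), 0.41)]
scene 500.0943444266509 251.7202782467099 193.314616091892 [-72.143 327.125 691.73 ]
[[-0.604 -0.797 -0.002]
 [-0.496  0.377 -0.782]
 [ 0.624 -0.471 -0.623]]
cell [(array([ 423., -269.,   46.]), 0.73)]
photometer [(array([478., -25.,  13.]), 0.94)]
pressure_plate [(array([498., -30.,  36.]), 0.69)]
small_vial [(array([ 588., -309.,   31.]), 0.74)]
cork [(array([ 607., -215.,   20.]), 0.45)]
{'t': 0.6, 'joint_pos': array([ 1.232,  0.628,  0.038,  1.517, -0.027,  0.996, -0.02 ]), 'qd': array([ 0.002, -0.001, -0.002, -0.001, -0.   ,  0.001,  0.   ]), 'joint_efforts': array([ -0.001, -56.298,   1.225, -19.37 ,   0.011,   0.002,   0.   ]), 'tcp_pos': array([ 175.148, -625.965,  231.313]), 'tcp_rot': array([-0.   ,  0.797, -0.604,  0.   ]), 'ft_force': array([-0.379, -0.065, -0.27 ]), 'ft_torque': array([ 0.017,  0.043, -0.003]), 'opening': 0.9971038333074933}
```

Run:
```python
import cv2
for n in('top','scene'):
    im=cv2.imread(f'pics/{n}0.png'); cv2.imwrite(f'pics/{n}0b.png',cv2.resize(im,(800,600),interpolation=cv2.INTER_CUBIC))
```

```text
(no output)
```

View pics/top0b.png

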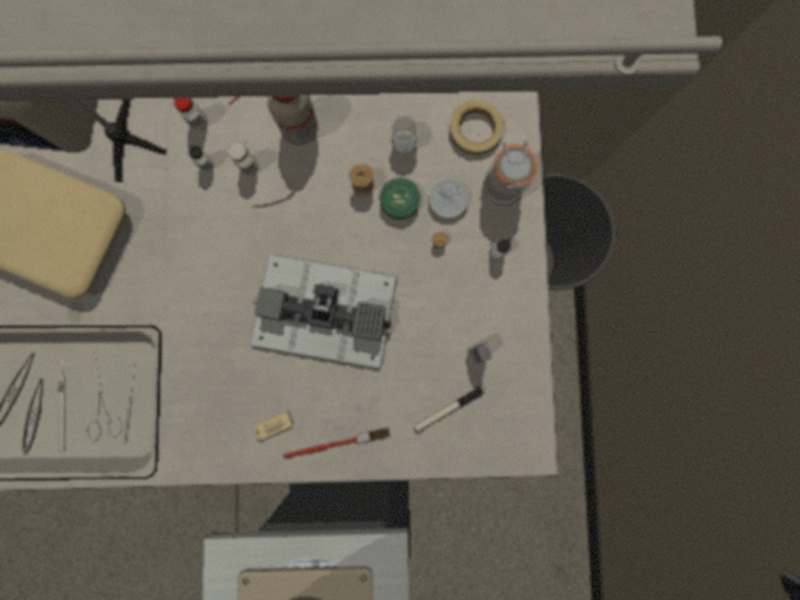

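View pics/scene0b.png

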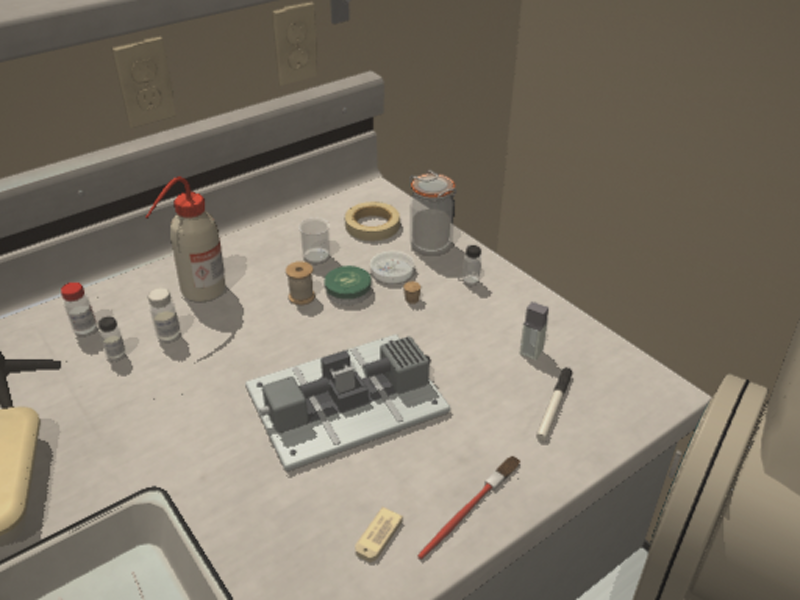

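Run:
```python
import cv2
im=cv2.imread('pics/top0.png')[155:245,150:265]; a=cv2.resize(im,None,fx=6.5,fy=6.5,interpolation=cv2.INTER_CUBIC);cv2.imwrite('pics/topz.png',a)
im=cv2.imread('pics/scene0.png')[205:305,150:295]; a=cv2.resize(im,None,fx=5.5,fy=5.5,interpolation=cv2.INTER_CUBIC);cv2.imwrite('pics/scenez.png',a)
a=cv2.imread('pics/top0.png')[200:250,290:340]; b=cv2.imread('pics/scene0.png')[185:235,315:365]
cv2.imwrite('pics/cellz.png',cv2.resize(cv2.hconcat([a,b]),None,fx=8,fy=8,interpolation=cv2.INTER_CUBIC))
```

```text
(no output)
```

View pics/topz.png

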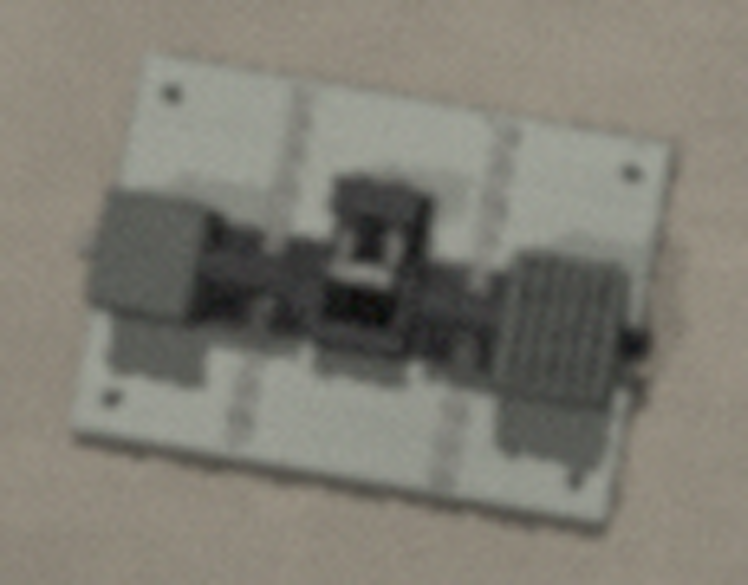

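View pics/scenez.png

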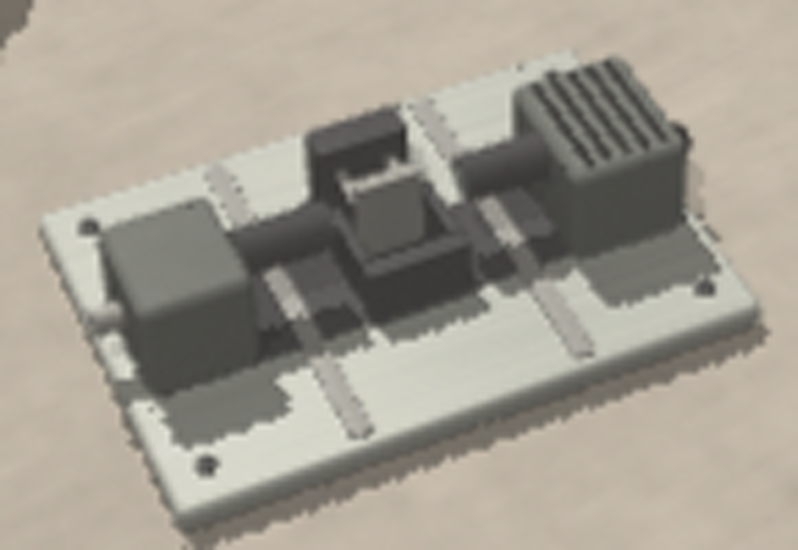

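View pics/cellz.png

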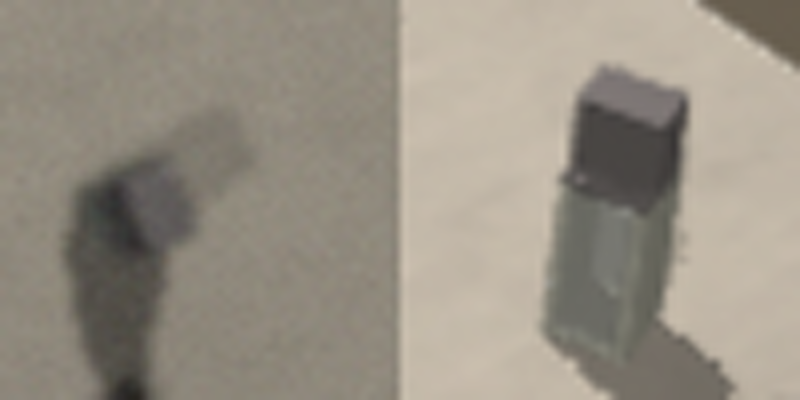

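```bash
cat > fit.py <<'E'
from h import *
from scipy.optimize import least_squares
def T(pt,off,s): return np.array(pt)/s-0.5*(1-1/s)+np.array(off)
obs=[]
for p,xy in [((145,57),(75,105)),((675,145),(75,-105)),((600,520),(-75,-105)),((75,432),(-75,105))]: obs.append(('top',T(p,(150,155),6.5),xy))
for p,xy in [((45,215),(75,105)),((180,515),(-75,105)),((762,312),(-75,-105)),((575,52),(75,-105))]: obs.append(('scene',T(p,(150,205),5.5),xy))
def W(p,q): c,s=np.cos(p[2]),np.sin(p[2]); return np.array([p[0]+c*q[0]-s*q[1],p[1]+s*q[0]+c*q[1],q[2]])
if __name__=='__main__':
    for sub in(('top','scene'),('top',),('scene',)):
        O=[o for o in obs if o[0] in sub]
        f=lambda p:np.concatenate([proj(n,W(p,(*xy,p[3])))-uv for n,uv,xy in O])
        r=least_squares(f,[490,-30,-.16,8],x_scale=[1,1,.01,1]); print(sub,r.x,r.fun)
    # cell
    cob=[('scene',T(p,(315,185),8),q) for p,q in [((205,65),0),((288,95),1),((180,98),2),((270,130),3)]]
    cob+=[('top',T(p,(290,200),8),q) for p,q in [((192,218),1),((158,250),3),((165,165),0),((127,195),2)]]
    # ids: a=far-left etc ; resolved by projecting
    for n,uv,q in cob: print(n,uv,ray(n,uv,76))
    for n,uv in [('scene',T((228,362),(315,185),8)),('scene',T((145,330),(315,185),8))]: print('base',ray(n,uv,0))
E
python3 fit.py
```

```text
('top', 'scene') [500.536 -33.449  -0.204  10.829] [ 0.113 -1.557  0.43  -0.348  1.146  1.039 -1.28  -0.613 -1.034  0.546
  0.108  1.071  1.049 -0.271  0.218 -0.44 ]
('top',) [501.119 -30.911  -0.194  -7.022] [ 0.331 -0.124 -0.798  0.005  0.698  0.323 -0.239 -0.207]
('scene',) [508.625 -38.282  -0.213   1.793] [-0.108  0.098  0.015 -0.044 -0.075 -0.11   0.182  0.07 ]
scene [340.188 192.688] [ 440.367 -279.163   76.   ]
scene [350.562 196.438] [ 419.634 -286.904   76.   ]
scene [337.062 196.812] [ 434.806 -265.028   76.   ]
scene [348.312 200.812] [ 412.769 -273.62    76.   ]
top [313.562 226.812] [ 423.27  -285.509   76.   ]
top [309.312 230.812] [ 414.369 -275.367   76.   ]
top [310.188 220.188] [ 438.643 -278.353   76.   ]
top [305.438 223.938] [ 430.309 -267.073   76.   ]
base [ 413.535 -272.055    0.   ]
base [ 434.989 -263.774    0.   ]
```

```bash
cat > fit2.py <<'E'
from fit import *
for h in (6,8,10):
  for sub in(('top','scene'),('top',),('scene',)):
    O=[o for o in obs if o[0] in sub]
    f=lambda p:np.concatenate([proj(n,W(p,(*xy,h)))-uv for n,uv,xy in O])
    r=least_squares(f,[490,-30,-.16],x_scale=[1,1,.01]); print(h,sub,r.x,np.sqrt(np.mean(r.fun**2)))
# head features, in photometer frame at given heights
p=np.array([500.5,-33.5,-.204])
def inv(p,X): c,s=np.cos(p[2]),np.sin(p[2]); d=X[:2]-p[:2]; return np.array([c*d[0]+s*d[1],-s*d[0]+c*d[1]])
F={'top':[((320,352),35,'wall outer top L'),((400,352),35,'wall outer top R'),((330,300),17,'floor L in'),((392,300),17,'..'),((335,268),51,'plate face top L'),((395,280),51,'plate face top R'),((118,188),55,'det TL'),((210,205),55,'det TR'),((190,322),55,'det BR'),((90,300),55,'det BL'),((520,245),55,'lamp TL'),((630,265),55,'lamp TR'),((605,405),55,'lamp BR'),((498,385),55,'lamp BL')],
'scene':[((368,275),35,'wall outer L'),((475,240),35,'wall outer R'),((358,255),35,'inner L'),((462,228),35,'inner R'),((345,190),51,'plate L'),((422,170),51,'plate R'),((100,240),55,'det TL'),((205,200),55,'det TR'),((250,280),55,'det BR'),((140,315),55,'det BL'),((515,90),55,'lampTL'),((620,60),55,'lampTR'),((685,140),55,'lampBR'),((570,180),55,'lampBL')]}
for n,(off,s) in {'top':((150,155),6.5),'scene':((150,205),5.5)}.items():
    for pt,z,nm in F[n]: X=ray(n,T(pt,off,s),z); print(n,nm,X[:2],inv(p,X))
E
python3 fit2.py
```

```text
6 ('top', 'scene') [502.54  -34.375  -0.204] 1.0791157057751373
6 ('top',) [500.057 -32.571  -0.194] 0.6740283982625206
6 ('scene',) [505.251 -36.209  -0.212] 0.27778200699181893
8 ('top', 'scene') [501.709 -33.991  -0.204] 0.9250055605010215
8 ('top',) [499.894 -32.826  -0.194] 0.7390451845164051
8 ('scene',) [503.647 -35.224  -0.212] 0.396477294576412
10 ('top', 'scene') [500.879 -33.608  -0.204] 0.8409419635742843
10 ('top',) [499.731 -33.08   -0.194] 0.8073879211323592
10 ('scene',) [502.044 -34.24   -0.212] 0.518558914291514
top wall outer top L [473.639 -16.014] [-29.846  11.681]
top wall outer top R [472.917 -45.823] [-24.514 -17.655]
top floor L in [494.442 -17.285] [-9.218 14.652]
top .. [493.871 -40.922] [-4.988 -8.611]
top plate face top L [503.447 -24.207] [1.004 9.697]
top plate face top R [498.493 -46.175] [  0.603 -12.819]
top det TL [534.442  54.444] [15.421 92.996]
top det TR [527.356  20.769] [15.305 58.584]
top det BR [484.57   28.229] [-28.106  57.222]
top det BL [493.494  64.654] [-26.745  94.699]
top lamp TL [509.896 -92.525] [ 21.159 -55.898]
top lamp TR [ 501.577 -132.613] [ 21.134 -96.84 ]
top lamp BR [ 450.692 -122.392] [-30.767 -97.139]
top lamp BL [458.899 -83.631] [-30.582 -57.519]
scene wall outer L [481.534  -9.999] [-23.334  19.172]
scene wall outer R [473.342 -47.878] [-23.682 -19.581]
scene inner L [491.297 -12.548] [-13.257  18.654]
scene inner R [480.658 -47.721] [-16.55  -17.946]
scene plate L [505.647 -17.843] [ 1.869 16.375]
scene plate R [498.011 -43.973] [ -0.315 -10.76 ]
scene det TL [530.865  61.079] [10.574 98.769]
scene det TR [526.184  23.968] [13.509 61.479]
scene det BR [485.772  31.726] [-27.637  60.89 ]
scene det BL [493.774  67.721] [-27.093  97.76 ]
scene lampTL [508.024 -90.463] [ 18.908 -54.257]
scene lampTR [ 498.416 -129.278] [ 17.363 -94.214]
scene lampBR [ 452.468 -121.354] [-29.238 -95.763]
scene lampBL [460.492 -78.305] [-30.102 -51.981]
```

```bash
cat > plan.py <<'E'
from h import *
import sys
def pose(s=None):
    s=s or env.get_state(); w,x,y,z=s['tcp_rot']
    yaw=np.arctan2(2*(x*y+w*z),1-2*(y*y+z*z)); return np.array(s['tcp_pos']),yaw,s
def plan(target,yaw_t,n,jaw,start=None,rd=2):
    p,yaw,_=pose()if start is None else (*start,None)
    p=np.array(p,float);tgt=np.array(target,float);p0=p.copy();y=yaw
    dy=(yaw_t-yaw+np.pi)%(2*np.pi)-np.pi; sp=round(-dy/n,3); rows=[]
    for i in range(n):
        want=p0+(tgt-p0)*(i+1)/n; d=(want-p)/10
        tx=np.array([np.cos(y),np.sin(y),0]);ty=np.array([np.sin(y),-np.cos(y),0])
        r=[round(float(d@tx),rd),round(float(d@ty),rd),round(float(-d[2]),rd)]
        rows.append([r,sp,jaw]); p=p+10*(tx*r[0]+ty*r[1]+np.array([0,0,-1])*r[2]); y-=sp
    return rows,p,y
def show(rows):
    while len(rows)%8: rows.append([[0,0,0],0,rows[-1][2]])
    for i in range(0,len(rows),8): print(str(rows[i:i+8]).replace(' ',''))
E
python3 - <<'E'
from plan import *
print(pose()[:2])
r,p,y=plan([426.8,-276.4,130],np.radians(21.5),16,-1); show(r);print(p,np.degrees(y))
E
```

```text
(array([ 175.148, -625.965,  231.313]), np.float64(-1.2980555648359886))
[[[-1.68,-2.1,0.63],np.float64(-0.105),-1],[[-1.45,-2.27,0.64],np.float64(-0.105),-1],[[-1.21,-2.41,0.63],np.float64(-0.105),-1],[[-0.94,-2.52,0.63],np.float64(-0.105),-1],[[-0.68,-2.6,0.64],np.float64(-0.105),-1],[[-0.4,-2.67,0.63],np.float64(-0.105),-1],[[-0.12,-2.69,0.63],np.float64(-0.105),-1],[[0.17,-2.68,0.64],np.float64(-0.105),-1]]
[[[0.44,-2.66,0.63],np.float64(-0.105),-1],[[0.72,-2.59,0.63],np.float64(-0.105),-1],[[0.99,-2.51,0.64],np.float64(-0.105),-1],[[1.24,-2.38,0.63],np.float64(-0.105),-1],[[1.49,-2.24,0.63],np.float64(-0.105),-1],[[1.72,-2.08,0.63],np.float64(-0.105),-1],[[1.92,-1.88,0.64],np.float64(-0.105),-1],[[2.11,-1.67,0.63],np.float64(-0.105),-1]]
[ 426.784 -276.444  130.013] 21.88380414340595
```

Call:
servo_tool([
  [[-1.68, -2.1, 0.63], -0.105, -1],
  [[-1.45, -2.27, 0.64], -0.105, -1],
  [[-1.21, -2.41, 0.63], -0.105, -1],
  [[-0.94, -2.52, 0.63], -0.105, -1],
  [[-0.68, -2.6, 0.64], -0.105, -1],
  [[-0.4, -2.67, 0.63], -0.105, -1],
  [[-0.12, -2.69, 0.63], -0.105, -1],
  [[0.17, -2.68, 0.64], -0.105, -1],
])

```text
t: 1.27
tcp_pos: [301.6, -450.3, 180.6]
tcp_rot: [0.0, 0.974, -0.225, 0.0]
ft_force: [-0.3, -0.2, 0.8]
opening: 1.002
```

Call:
servo_tool([
  [[0.44, -2.66, 0.63], -0.105, -1],
  [[0.72, -2.59, 0.63], -0.105, -1],
  [[0.99, -2.51, 0.64], -0.105, -1],
  [[1.24, -2.38, 0.63], -0.105, -1],
  [[1.49, -2.24, 0.63], -0.105, -1],
  [[1.72, -2.08, 0.63], -0.105, -1],
  [[1.92, -1.88, 0.64], -0.105, -1],
  [[2.11, -1.67, 0.63], -0.105, -1],
])

```text
t: 1.93
tcp_pos: [427.6, -275.6, 130.0]
tcp_rot: [0.0, 0.981, 0.192, 0.0]
ft_force: [1.0, 0.0, -0.2]
opening: 0.996
```

Run:
```python
from plan import *
p,y,s=pose();print(p,np.degrees(y),s['ft_force'])
a=cams.camera('scene')[150:250,270:400];save('s1.png',cv2.resize(a,None,fx=6,fy=6,interpolation=cv2.INTER_CUBIC))
```

```text
[ 427.592 -275.624  129.98 ] 22.160201995261247 [ 0.969  0.042 -0.173]
```

View pics/s1.png

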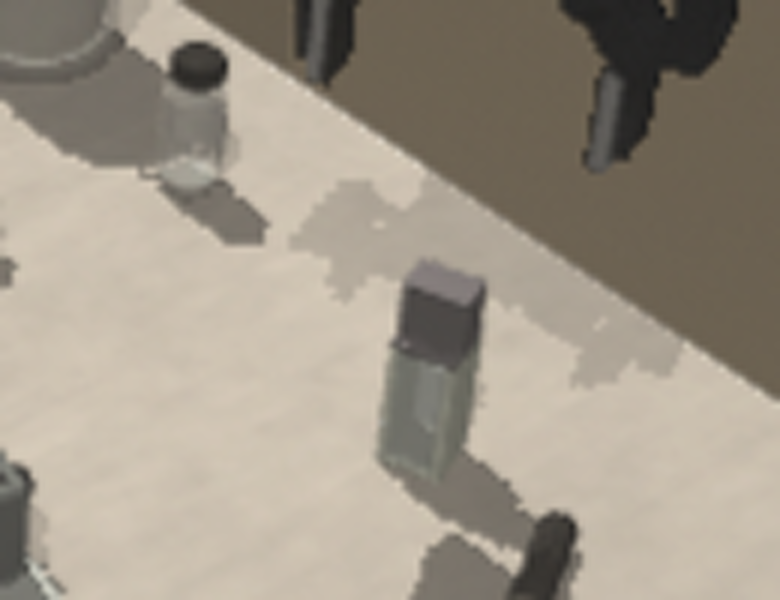

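Call:
servo_tool([
  [[-0.1, 0.04, 1.0], 0, -1],
  [[0, 0, 1.2], 0, -1],
  [[0, 0, 1.2], 0, -1],
  [[0, 0, 1.2], 0, -0.6],
  [[0, 0, 1.2], 0, -0.3],
  [[0, 0, 1.2], 0, 0],
  [[0, 0, 1.1], 0, 0.1],
  [[0, 0, 0.5], 0, 0.2],
], newtons=40)

```text
t: 2.65
tcp_pos: [424.5, -278.1, 42.6]
tcp_rot: [-0.0, 0.982, 0.189, -0.001]
ft_force: [-0.3, -0.0, -0.4]
opening: 0.401
```

Call:
servo_tool([
  [[0, 0, 0], 0, 0.2],
  [[0, 0, 0], 0, 0.25],
  [[0, 0, 0], 0, 0.3],
  [[0, 0, 0], 0, 0.35],
  [[0, 0, 0], 0, 0.4],
  [[0, 0, 0], 0, 0.45],
  [[0, 0, 0], 0, 1],
  [[0, 0, 0], 0, 1],
])

```text
t: 3.32
tcp_pos: [426.4, -277.5, 44.7]
tcp_rot: [0.0, 0.982, 0.19, 0.0]
ft_force: [-0.6, 0.4, 6.1]
opening: 0.274
```

Call:
servo_tool([
  [[0, 0, -0.5], 0, 1],
  [[0, 0, -1], 0, 1],
  [[0, 0, -1.2], 0, 1],
  [[0, 0, -1.2], 0, 1],
  [[0, 0, -1.2], 0, 1],
  [[0, 0, -1.2], 0, 1],
  [[0, 0, -0.7], 0, 1],
  [[0, 0, 0], 0, 1],
])

```text
t: 3.98
tcp_pos: [426.9, -277.7, 115.8]
tcp_rot: [0.001, 0.982, 0.19, 0.001]
ft_force: [0.2, 0.1, -0.4]
opening: 0.273
```

Run:
```python
from plan import *
p,y,s=pose();print(p,np.degrees(y),s['ft_force'],s['opening'])
r,p,y=plan([466.6,-26.5,112],-.204,14,1); print(p,y); show(r)
```

```text
[ 426.884 -277.708  115.766] 21.87291861986002 [ 0.238  0.137 -0.391] 0.2725126099955062
[466.602 -26.514 111.966] -0.20624555306266873
[[[0.93,-1.56,0.03],np.float64(0.042),1],[[0.87,-1.6,0.02],np.float64(0.042),1],[[0.79,-1.63,0.03],np.float64(0.042),1],[[0.73,-1.66,0.03],np.float64(0.042),1],[[0.66,-1.7,0.02],np.float64(0.042),1],[[0.59,-1.72,0.03],np.float64(0.042),1],[[0.51,-1.74,0.03],np.float64(0.042),1],[[0.44,-1.76,0.03],np.float64(0.042),1]]
[[[0.37,-1.78,0.02],np.float64(0.042),1],[[0.29,-1.79,0.03],np.float64(0.042),1],[[0.21,-1.81,0.03],np.float64(0.042),1],[[0.14,-1.81,0.02],np.float64(0.042),1],[[0.06,-1.81,0.03],np.float64(0.042),1],[[-0.01,-1.82,0.03],np.float64(0.042),1],[[0,0,0],0,1],[[0,0,0],0,1]]
```

Call:
servo_tool([
  [[0.93, -1.56, 0.03], 0.042, 1],
  [[0.87, -1.6, 0.02], 0.042, 1],
  [[0.79, -1.63, 0.03], 0.042, 1],
  [[0.73, -1.66, 0.03], 0.042, 1],
  [[0.66, -1.7, 0.02], 0.042, 1],
  [[0.59, -1.72, 0.03], 0.042, 1],
  [[0.51, -1.74, 0.03], 0.042, 1],
  [[0.44, -1.76, 0.03], 0.042, 1],
])

```text
t: 4.65
tcp_pos: [448.3, -132.7, 111.4]
tcp_rot: [-0.0, 1.0, 0.022, -0.0]
ft_force: [0.3, 0.1, -0.7]
opening: 0.278
```

Call:
servo_tool([
  [[0.37, -1.78, 0.02], 0.042, 1],
  [[0.29, -1.79, 0.03], 0.042, 1],
  [[0.21, -1.81, 0.03], 0.042, 1],
  [[0.14, -1.81, 0.02], 0.042, 1],
  [[0.06, -1.81, 0.03], 0.042, 1],
  [[-0.01, -1.82, 0.03], 0.042, 1],
  [[0, 0, 0], 0, 1],
  [[0, 0, 0], 0, 1],
])

```text
t: 5.32
tcp_pos: [465.5, -25.0, 109.9]
tcp_rot: [0.0, 0.995, -0.101, -0.0]
ft_force: [-0.8, 0.3, -1.0]
opening: 0.274
```

Run:
```python
from plan import *
p,y,s=pose();print(p,y,s['ft_force'],s['opening'])
a=cams.camera('scene');save('s2f.png',a);save('s2.png',cv2.resize(a[170:310,140:300],None,fx=5,fy=4.28*5/5,interpolation=cv2.INTER_CUBIC) if 0 else cv2.resize(a[180:300,145:300],None,fx=5,fy=5,interpolation=cv2.INTER_CUBIC))
a=cams.camera('top');save('t2f.png',a);save('t2.png',cv2.resize(a[155:245,150:265],None,fx=6.5,fy=6.5,interpolation=cv2.INTER_CUBIC))
```

```text
[465.451 -25.02  109.9  ] -0.20282573572197105 [-0.826  0.258 -1.042] 0.2739687438132967
```

View pics/s2.png

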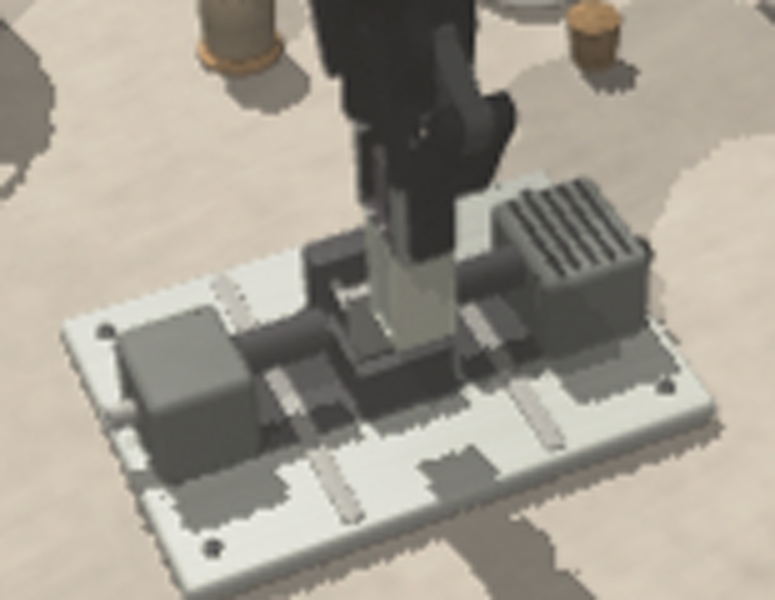

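View pics/t2.png

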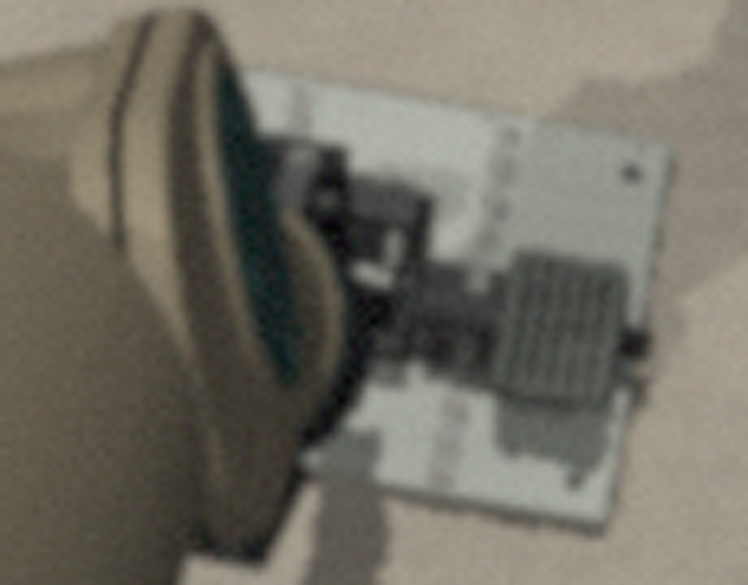

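```bash
python3 - <<'E'
from fit import *
off=(145,180)
p=np.array([500.9,-33.6,-.204])
def inv(X): c,s=np.cos(p[2]),np.sin(p[2]); d=X[:2]-p[:2]; return np.array([c*d[0]+s*d[1],-s*d[0]+c*d[1]])
tcp=np.array([465.45,-25.02]);print('tcp',inv(tcp))
for q in [(12,12),(-12,12),(-12,-12)]:
    w=W((*tcp,-.203),(*q,65.2)); print('exp px',(proj('scene',w)-off+.4)*5)
for pt in [(372,322),(397,348),(456,334)]: print('cell',inv(ray('scene',T(pt,off,5),65.2)))
for pt in [(360,375),(462,345)]: print('wall',inv(ray('scene',T(pt,off,5),35)))
# expected nest px for c=-4: wall top outer/inner corners, guides
for c in(-4,):
  for q in [(c-20,-14,35),(c-20,14,35),(c-12,14,35),(c-12,-14,35),(c+4,12,51),(c+4,-12,51),(-c,0,17)]: 
    u=proj('scene',W(p,q)); print(q,'s2px',(u-off+.4)*5,'scenez',(u-np.array((150,205))+.4)*5.5)
for pt,xy in [((64,325),(75,105)),((190,592),(-75,105)),((715,405),(-75,-105)),((548,172),(75,-105))]: print('plate',inv(ray('scene',T(pt,off,5),8)),inv(ray('scene',T(pt,off,5),10)),xy)
E
python3 - <<'E'
import cv2
a=cv2.imread('pics/scene0.png')[225:262,200:242];b=cv2.imread('pics/s2f.png')[210:262,200:252]
cv2.imwrite('pics/nz.png',cv2.resize(a,None,fx=15,fy=15,interpolation=cv2.INTER_CUBIC))
cv2.imwrite('pics/nz2.png',cv2.resize(b,None,fx=11,fy=11,interpolation=cv2.INTER_CUBIC))
E
```

```text
tcp [-36.453   1.22 ]
exp px [371.813 311.641]
exp px [398.039 354.661]
exp px [460.319 333.837]
cell [-29.385  15.199]
cell [-45.269  12.25 ]
cell [-47.855  -9.375]
wall [-23.846  19.032]
wall [-25.817 -20.914]
(-24, -14, 35) s2px [442.922 347.575] scenez [459.714 244.833]
(-24, 14, 35) s2px [372.898 371.01 ] scenez [382.688 270.611]
(-16, 14, 35) s2px [364.563 356.945] scenez [373.519 255.139]
(-16, -14, 35) s2px [434.246 333.795] scenez [450.171 229.674]
(0, 12, 51) s2px [351.126 296.59 ] scenez [358.738 188.749]
(0, -12, 51) s2px [410.927 277.283] scenez [424.52  167.511]
(4, 0, 17) s2px [380.694 345.399] scenez [391.263 242.439]
plate [ 75.983 103.686] [ 73.906 104.076] (75, 105)
plate [-70.503 103.285] [-72.152 103.677] (-75, 105)
plate [ -70.747 -104.237] [ -72.395 -103.238] (-75, -105)
plate [  76.587 -105.494] [  74.508 -104.492] (75, -105)
```

View pics/nz.png

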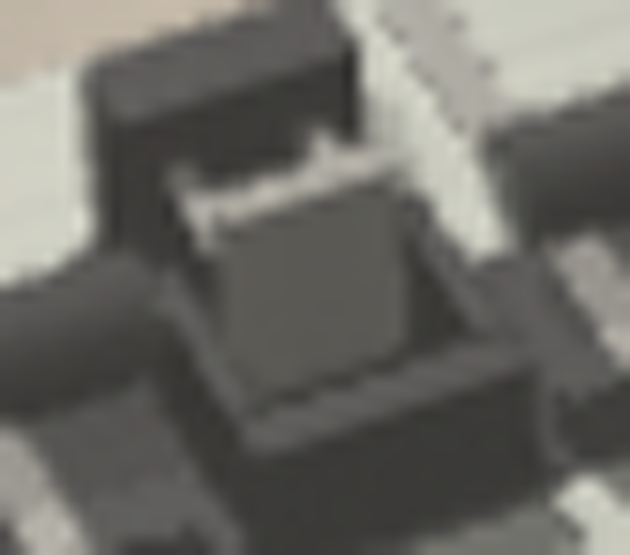

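View pics/nz2.png

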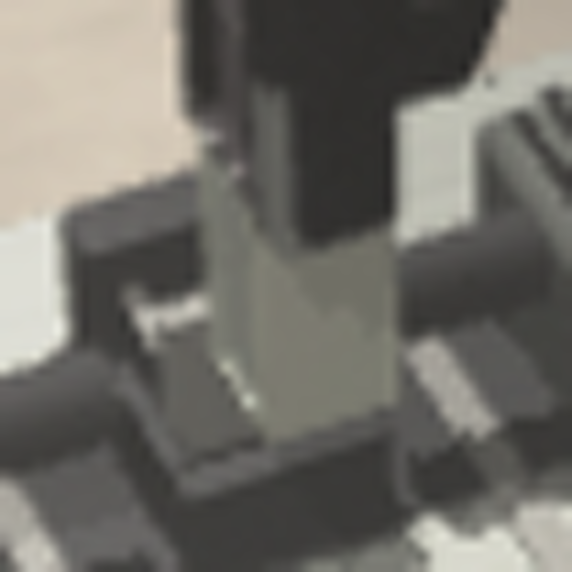

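```bash
cat > m.py <<'E'
from fit import *
p=np.array([500.9,-33.6,-.204])
def inv(X): c,s=np.cos(p[2]),np.sin(p[2]); d=X[:2]-p[:2]; return np.array([c*d[0]+s*d[1],-s*d[0]+c*d[1]])
if __name__=='__main__':
    o=(200,225)
    for nm,z,pts in [('plate top front',51,[(215,240),(408,182)]),('plate lip back',51,[(185,205),(395,155)]),('wall inner',35,[(260,408),(465,340)]),('wall outer',35,[(255,450),(535,375)]),('block',49,[(100,122),(355,55)])]:
        q=[inv(ray('scene',T(x,o,15),z)) for x in pts]; print(nm,*q,'mid',np.mean(q,0))
    q=[inv(ray('scene',T(x,(200,210),11),65.2)) for x in [(215,355),(262,440),(395,405)]]; print('cell',*q,'ctr',(q[0]+q[2])/2)
E
python3 m.py
```

```text
plate top front [-3.209 15.206] [ -3.949 -10.201] mid [-3.579  2.502]
plate lip back [ 4.133 16.213] [  1.211 -10.659] mid [2.672 2.777]
wall inner [-17.264  15.803] [-17.294 -11.578] mid [-17.279   2.113]
wall outer [-23.637  19.078] [-26.602 -16.92 ] mid [-25.119   1.079]
block [24.653 19.528] [ 22.294 -14.095] mid [23.474  2.717]
cell [-24.303  12.916] [-45.575  13.597] [-47.507  -8.859] ctr [-35.905   2.029]
```

Call:
servo_tool([
  [[0, 0, 0.5], 0, 1],
  [[0, 0, 0.7], 0, 1],
  [[0, 0, 0.7], 0, 1],
  [[0, 0, 0.5], 0, 1],
  [[0.4, 0, 0.1], 0, 1],
  [[0.5, 0, 0], 0, 1],
  [[0.4, 0, 0], 0, 1],
  [[0.2, 0, 0], 0, 1],
])

```text
t: 6.08
tcp_pos: [481.8, -29.2, 85.4]
tcp_rot: [-0.0, 0.995, -0.103, 0.001]
ft_force: [-0.1, 0.4, -1.1]
opening: 0.277
```

```bash
cat > rd.py <<'E'
from m import *
from plan import pose
import sys
n=int(sys.argv[1]) if len(sys.argv)>1 else 4
P=[];Fs=[]
for i in range(n):
    cams.camera('scene'); q,y,s=pose(); P.append([*inv(q),q[2],np.degrees(y)-np.degrees(-.204)]); f=s['ft_force']; c,sn=np.cos(-.204),np.sin(-.204); Fs.append([c*f[0]+sn*f[1],-sn*f[0]+c*f[1],f[2]])
print('t',s['t'],'ph xyz dyaw',np.mean(P,0),np.std(P,0)); print('F ph',np.mean(Fs,0),np.std(Fs,0),'open',s['opening'])
E
python3 rd.py 5
```

```text
t 6.3333 ph xyz dyaw [-20.488   0.326  85.421  -0.125] [0.628 0.054 0.043 0.007]
F ph [-0.132 -0.28  -1.148] [0.341 0.484 0.153] open 0.2695518256331342
```

Call:
servo_tool([
  [[0.05, -0.05, 0], 0, 1],
  [[0.05, -0.05, 0], 0, 1],
  [[0.05, 0, 0], 0, 1],
  [[0.05, 0, 0], 0, 1],
  [[0.05, 0, 0], 0, 1],
  [[0.05, 0, 0], 0, 1],
  [[0, 0, 0], 0, 1],
  [[0, 0, 0], 0, 1],
])

```text
t: 7.0
tcp_pos: [483.5, -28.7, 85.2]
tcp_rot: [0.0, 0.995, -0.103, -0.0]
ft_force: [-0.1, 0.7, -0.6]
opening: 0.272
```

```bash
python3 rd.py 4
```

```text
t 7.2 ph xyz dyaw [-18.072   1.261  85.211  -0.12 ] [0.009 0.021 0.002 0.002]
F ph [-0.35  -0.213 -1.054] [0.495 0.626 0.496] open 0.2724087367541895
```

Call:
servo_tool([
  [[0.05, 0, 0], 0, 1],
  [[0.05, 0, 0], 0, 1],
  [[0.05, 0, 0], 0, 1],
  [[0.05, 0, 0], 0, 1],
  [[0, 0, 0], 0, 1],
  [[0, 0, 0], 0, 1],
  [[0, 0, 0], 0, 1],
  [[0, 0, 0], 0, 1],
])

```text
t: 7.87
tcp_pos: [485.5, -29.1, 85.2]
tcp_rot: [0.0, 0.995, -0.103, 0.0]
ft_force: [-0.4, 0.6, -1.2]
opening: 0.272
```

```bash
python3 rd.py 4
```

```text
t 8.0667 ph xyz dyaw [-16.068   1.275  85.224  -0.116] [0.012 0.009 0.005 0.002]
F ph [ 0.145  0.028 -0.104] [0.289 0.662 0.905] open 0.27489613735883744
```

Call:
servo_tool([
  [[0.05, 0, 0], 0, 1],
  [[0.05, 0, 0], 0, 1],
  [[0.05, 0, 0], 0, 1],
  [[0, 0, 0], 0, 1],
  [[0, 0, 0], 0, 1],
  [[0, 0, 0], 0, 1],
  [[0, 0, 0], 0, 1],
  [[0, 0, 0], 0, 1],
])

```text
t: 8.73
tcp_pos: [486.9, -29.4, 85.2]
tcp_rot: [0.0, 0.995, -0.103, 0.0]
ft_force: [-0.0, 0.6, 0.2]
opening: 0.277
```

```bash
python3 rd.py 4
```

```text
t 8.9333 ph xyz dyaw [-14.543   1.271  85.228  -0.117] [0.012 0.015 0.013 0.003]
F ph [-0.099  0.285 -0.381] [0.871 0.224 0.118] open 0.2782356154441583
```

Call:
servo_tool([
  [[0.05, 0, 0], 0, 1],
  [[0.05, 0, 0], 0, 1],
  [[0.05, 0, 0], 0, 1],
  [[0, 0, 0], 0, 1],
  [[0, 0, 0], 0, 1],
  [[0, 0, 0], 0, 1],
  [[0, 0, 0], 0, 1],
  [[0, 0, 0], 0, 1],
])

```text
t: 9.6
tcp_pos: [487.8, -29.7, 85.1]
tcp_rot: [0.0, 0.995, -0.103, -0.001]
ft_force: [-3.5, 0.7, -0.5]
opening: 0.275
```

```bash
python3 rd.py 4
```

```text
t 9.8 ph xyz dyaw [-13.439   1.236  85.11   -0.111] [0.074 0.024 0.013 0.001]
F ph [-2.48   0.144 -0.153] [0.468 0.725 0.381] open 0.2703864906838573
```

Call:
servo_tool([
  [[0.05, 0, 0], 0, 1],
  [[0.05, 0, 0], 0, 1],
  [[0.05, 0, 0], 0, 1],
  [[0, 0, 0], 0, 1],
  [[0, 0, 0], 0, 1],
  [[0, 0, 0], 0, 1],
  [[0, 0, 0], 0, 1],
  [[0, 0, 0], 0, 1],
])

```text
t: 10.47
tcp_pos: [489.7, -30.0, 85.1]
tcp_rot: [0.0, 0.995, -0.103, -0.0]
ft_force: [-3.0, 0.2, -1.7]
opening: 0.274
```

```bash
python3 rd.py 4
```

```text
t 10.6667 ph xyz dyaw [-11.665   1.245  85.147  -0.116] [0.015 0.01  0.005 0.002]
F ph [-2.812  0.205 -2.29 ] [0.436 0.463 0.264] open 0.2760159726131307
```

Call:
servo_tool([
  [[0.1, 0, 0], 0, 1],
  [[0.12, 0, 0], 0, 1],
  [[0.12, 0, 0], 0, 1],
  [[0.12, 0, 0], 0, 1],
  [[0.12, 0, 0], 0, 1],
  [[0.12, 0, 0], 0, 1],
  [[0.08, 0, 0], 0, 1],
  [[0, 0, 0], 0, 1],
], newtons=60)

```text
t: 11.33
tcp_pos: [497.3, -31.6, 85.2]
tcp_rot: [0.0, 0.995, -0.103, -0.0]
ft_force: [-4.7, 1.6, -0.7]
opening: 0.272
```

```bash
python3 rd.py 4
python3 - <<'E'
from plan import *
a=cams.camera('scene');save('s3.png',cv2.resize(a[190:275,180:270],None,fx=7,fy=7,interpolation=cv2.INTER_CUBIC))
E
```

```text
t 11.5333 ph xyz dyaw [-3.981  1.241 85.16  -0.115] [0.006 0.006 0.012 0.001]
F ph [-4.982  0.385 -1.303] [0.552 0.453 0.3  ] open 0.270666153203668
```

View pics/s3.png

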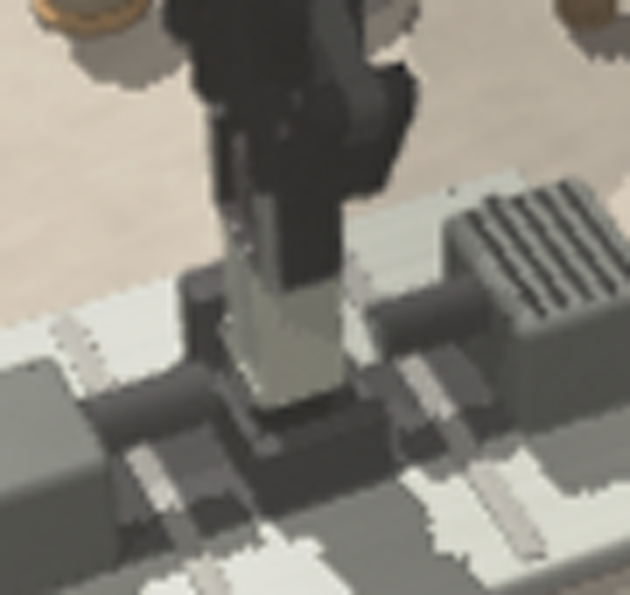

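Call:
servo_tool([
  [[0, 0, 0.12], 0, 1],
  [[0, 0, 0.12], 0, 1],
  [[0, 0, 0.12], 0, 1],
  [[0, 0, 0.12], 0, 1],
  [[0, 0, 0.12], 0, 1],
  [[0, 0, 0.1], 0, 1],
  [[0, 0, 0], 0, 1],
  [[0, 0, 0], 0, 1],
])

```text
t: 12.25
tcp_pos: [497.6, -31.7, 78.3]
tcp_rot: [0.0, 0.995, -0.103, 0.0]
ft_force: [-4.7, 1.2, 0.9]
opening: 0.267
```

```bash
python3 rd.py 3
```

```text
t 12.4 ph xyz dyaw [-3.651  1.181 78.352 -0.12 ] [0.002 0.018 0.006 0.001]
F ph [-5.12  -0.507  0.895] [0.274 0.216 0.162] open 0.27054922254487435
```

Call:
servo_tool([
  [[0, 0, 0.08], 0, 1],
  [[0, 0, 0.08], 0, 1],
  [[0, 0, 0.08], 0, 1],
  [[0, 0, 0.08], 0, 1],
  [[0, 0, 0.08], 0, 1],
  [[0, 0, 0], 0, 1],
  [[0, 0, 0], 0, 1],
  [[0, 0, 0], 0, 1],
])

```text
t: 13.07
tcp_pos: [497.6, -31.6, 74.3]
tcp_rot: [0.0, 0.995, -0.103, 0.0]
ft_force: [-4.4, 0.5, 0.5]
opening: 0.267
```

```bash
python3 rd.py 3
```

```text
t 13.2167 ph xyz dyaw [-3.69   1.243 74.287 -0.119] [0.014 0.018 0.003 0.002]
F ph [-4.749  0.067  1.661] [0.388 0.527 0.406] open 0.26967837105399683
```

Call:
servo_tool([
  [[0, 0, 0.15], 0, 1],
  [[0, 0, 0.15], 0, 1],
  [[0, 0, 0.15], 0, 1],
  [[0, 0, 0.15], 0, 1],
  [[0, 0, 0.15], 0, 1],
  [[0, 0, 0.15], 0, 1],
  [[0, 0, 0], 0, 1],
  [[0, 0, 0], 0, 1],
])

```text
t: 13.88
tcp_pos: [497.2, -31.6, 64.9]
tcp_rot: [0.0, 0.995, -0.103, -0.0]
ft_force: [-5.5, 0.7, -1.6]
opening: 0.27
```

```bash
python3 rd.py 3
```

```text
t 14.0333 ph xyz dyaw [-4.115  1.223 64.923 -0.113] [0.014 0.004 0.001 0.002]
F ph [-5.056  0.197 -2.498] [0.129 0.332 0.567] open 0.2672338978651067
```

Call:
servo_tool([
  [[-0.04, 0, 0], 0, 1],
  [[-0.04, 0, 0], 0, 1],
  [[-0.04, 0, 0], 0, 1],
  [[0, 0, 0.08], 0, 1],
  [[0, 0, 0.08], 0, 1],
  [[0, 0, 0.04], 0, 1],
  [[0, 0, 0], 0, 1],
  [[0, 0, 0], 0, 1],
])

```text
t: 14.7
tcp_pos: [496.6, -31.4, 63.5]
tcp_rot: [0.0, 0.995, -0.103, 0.0]
ft_force: [-4.8, 0.7, 1.7]
opening: 0.271
```

```bash
python3 rd.py 3
```

```text
t 14.85 ph xyz dyaw [-4.698  1.268 63.398 -0.118] [0.035 0.003 0.025 0.001]
F ph [-4.949 -0.697  1.894] [0.402 0.602 0.203] open 0.27194971544087304
```

Call:
servo_tool([
  [[0, 0, 0.05], 0, 1],
  [[0, 0, 0.05], 0, 1],
  [[0, 0, 0.05], 0, 1],
  [[0, 0, 0], 0, 1],
  [[0, 0, 0], 0, 1],
  [[0, 0, 0], 0, 1],
  [[0, 0, 0], 0, 1],
  [[0, 0, 0], 0, 1],
])

```text
t: 15.52
tcp_pos: [496.2, -31.3, 61.6]
tcp_rot: [-0.0, 0.995, -0.103, -0.0]
ft_force: [-4.1, 0.6, 0.6]
opening: 0.27
```

```bash
python3 rd.py 4
```

```text
t 15.7167 ph xyz dyaw [-5.063  1.273 61.629 -0.113] [0.019 0.01  0.013 0.001]
F ph [-4.805  0.225 -0.107] [0.445 0.28  0.311] open 0.2695644446991641
```

Call:
servo_tool([
  [[0, 0, 0.05], 0, 1],
  [[0, 0, 0.05], 0, 1],
  [[0, 0, 0], 0, 1],
  [[0, 0, 0], 0, 1],
  [[0, 0, 0], 0, 1],
  [[0, 0, 0], 0, 1],
  [[0, 0, 0], 0, 1],
  [[0, 0, 0], 0, 1],
])

```text
t: 16.38
tcp_pos: [496.3, -31.3, 60.8]
tcp_rot: [-0.0, 0.995, -0.103, 0.0]
ft_force: [-4.8, 1.5, 2.7]
opening: 0.271
```

```bash
python3 rd.py 4
```

```text
t 16.5833 ph xyz dyaw [-4.981  1.275 60.822 -0.113] [0.011 0.009 0.006 0.002]
F ph [-5.214  0.162  2.569] [0.86  0.306 0.207] open 0.2720039780892178
```

Call:
servo_tool([
  [[0, 0, 0.04], 0, 1],
  [[0, 0, 0.03], 0, 1],
  [[0, 0, 0], 0, 1],
  [[0, 0, 0], 0, 1],
  [[0, 0, 0], 0, 1],
  [[0, 0, 0], 0, 1],
  [[0, 0, 0], 0, 1],
  [[0, 0, 0], 0, 1],
])

```text
t: 17.25
tcp_pos: [496.3, -31.3, 60.3]
tcp_rot: [0.0, 0.995, -0.103, 0.0]
ft_force: [-5.7, 1.0, 4.6]
opening: 0.268
```

```bash
python3 rd.py 4
```

```text
t 17.45 ph xyz dyaw [-4.978  1.279 60.273 -0.116] [0.017 0.007 0.016 0.002]
F ph [-5.36   0.182  3.343] [0.321 0.751 0.415] open 0.271147909291094
```

Call:
servo_tool([
  [[-0.03, 0, 0.02], 0, 1],
  [[-0.03, 0, 0.02], 0, 1],
  [[0, 0, 0], 0, 1],
  [[0, 0, 0], 0, 1],
  [[0, 0, 0], 0, 1],
  [[0, 0, 0], 0, 1],
  [[0, 0, 0], 0, 1],
  [[0, 0, 0], 0, 1],
])

```text
t: 18.12
tcp_pos: [496.2, -31.3, 60.0]
tcp_rot: [-0.0, 0.995, -0.103, 0.001]
ft_force: [-5.2, 1.2, 5.2]
opening: 0.267
```

```bash
python3 rd.py 4
```

```text
t 18.3167 ph xyz dyaw [-5.039  1.286 60.005 -0.119] [0.008 0.003 0.01  0.001]
F ph [-4.778 -0.147  5.809] [0.572 0.085 0.289] open 0.2724721381583798
```

Call:
servo_tool([
  [[-0.03, 0, 0], 0, 1],
  [[-0.03, 0, 0], 0, 1],
  [[0, 0, 0], 0, 1],
  [[0, 0, 0], 0, 1],
  [[0, 0, 0], 0, 1],
  [[0, 0, 0], 0, 1],
  [[0, 0, 0], 0, 1],
  [[0, 0, 0], 0, 1],
])

```text
t: 18.98
tcp_pos: [496.1, -31.3, 60.0]
tcp_rot: [-0.0, 0.995, -0.103, 0.001]
ft_force: [-3.9, 1.0, 5.4]
opening: 0.268
```

```bash
python3 rd.py 4
```

```text
t 19.1833 ph xyz dyaw [-5.134  1.291 59.986 -0.123] [0.008 0.016 0.007 0.002]
F ph [-3.63  -0.204  5.5  ] [0.749 0.396 0.312] open 0.2673933773779137
```

Call:
servo_tool([
  [[0, 0, 0], 0, 0.4],
  [[0, 0, 0], 0, 0.35],
  [[0, 0, 0], 0, 0.25],
  [[0, 0, 0], 0, 0.15],
  [[0, 0, 0], 0, 0.05],
  [[0, 0, 0], 0, 0],
  [[0, 0, 0], 0, 0],
  [[0, 0, 0], 0, 0],
])

```text
t: 19.85
tcp_pos: [495.3, -31.1, 59.6]
tcp_rot: [-0.0, 0.995, -0.103, 0.0]
ft_force: [-0.3, 0.7, -0.4]
opening: 0.498
```

```bash
python3 rd.py 2
python3 - <<'E'
from plan import *
a=cams.camera('scene');save('s4.png',cv2.resize(a[190:275,180:270],None,fx=7,fy=7,interpolation=cv2.INTER_CUBIC))
E
```

```text
t 19.95 ph xyz dyaw [-6.072  1.279 59.626 -0.119] [0.007 0.013 0.007 0.001]
F ph [ 0.001 -0.24  -0.023] [0.177 0.077 0.159] open 0.4952231109390449
```

View pics/s4.png

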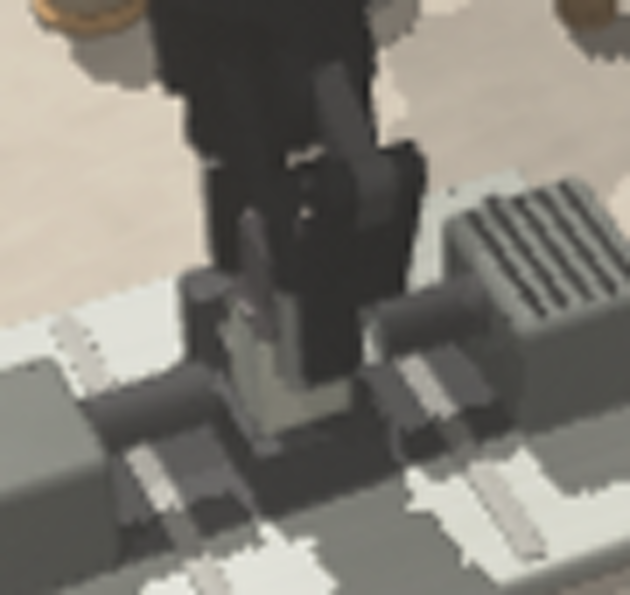

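Call:
servo_tool([
  [[0, 0, -0.5], 0, 0],
  [[0, 0, -1], 0, 0],
  [[0, 0, -1.5], 0, 0],
  [[0, 0, -2], 0, 0],
  [[0, 0, -2], 0, 0],
  [[0, 0, -2], 0, 0],
  [[0, 0, -2], 0, 0],
  [[0, 0, -1], 0, 0],
])

```text
t: 20.67
tcp_pos: [496.3, -31.1, 182.8]
tcp_rot: [-0.0, 0.995, -0.103, 0.002]
ft_force: [-0.4, -0.2, 0.4]
opening: 0.503
```

Call:
servo_tool([
  [[-1.5, 0, 0], 0, 0],
  [[-2, 0, 0], 0, 0],
  [[-2, 0, 0], 0, 0],
  [[-1.5, 0, 0], 0, 0],
  [[0, 0, 0], 0, 0],
  [[0, 0, 0], 0, 0],
  [[0, 0, 0], 0, 0],
  [[0, 0, 0], 0, 0],
])

```text
t: 21.33
tcp_pos: [428.1, -16.9, 180.0]
tcp_rot: [-0.0, 0.995, -0.103, 0.001]
ft_force: [-0.5, 0.3, 0.7]
opening: 0.505
```

Run:
```python
from plan import *
a=cams.camera('scene');save('s5.png',cv2.resize(a[190:275,180:270],None,fx=7,fy=7,interpolation=cv2.INTER_CUBIC));save('s5f.png',a)
for n in('cell','small_vial','cork'): print(n,[(np.round(d['point'],1),round(d['conf'],2)) for d in spot_in(n,'scene')])
print(env.get_state()['t'])
```

```text
cell [(array([485.4, -24.9,  69.3]), 0.92)]
small_vial [(array([ 586.5, -311.3,   34. ]), 0.49)]
cork [(array([ 605.5, -213.4,   20.2]), 0.63)]
21.5333
```

View pics/s5.png

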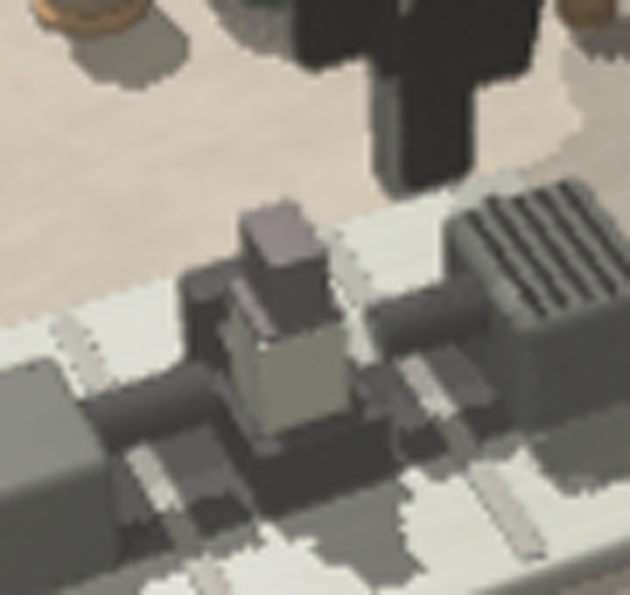

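Run:
```python
from m import *
off=np.array((180,190))
for q in [(12,8),(12,-8),(-12,-8),(-12,8)]:
  print([np.round((proj('scene',W(p,(-5.2+q[0],1.3+q[1],z)))-off+.43)*7,0) for z in (93,92-1,98)])
print('body-top -x corners',[np.round((proj('scene',W(p,(-17.2,1.3+y,68)))-off+.43)*7) for y in(12,-12)],'body at wall top',[np.round((proj('scene',W(p,(-17.2,1.3+y,35)))-off+.43)*7) for y in(12,-12)])
for x in [(243,215),(290,200),(328,248),(280,268)]: print(inv(ray('scene',T(x,off,7),92)))
```

```text
[array([239., 208.]), array([239., 213.]), array([238., 193.])]
[array([296., 190.]), array([296., 196.]), array([295., 175.])]
[array([333., 246.]), array([333., 252.]), array([332., 231.])]
[array([274., 264.]), array([275., 270.]), array([274., 250.])]
body-top -x corners [array([264., 341.]), array([350., 313.])] body at wall top [array([270., 432.]), array([354., 404.])]
[4.728 9.015]
[ 4.895 -4.163]
[-16.347  -5.76 ]
[-18.029   8.165]
```

```bash
python3 -c "
from h import *
print(finish_job(),env.get_state()['t'])"
```

```text
the job is handed in; nothing more can be done
the job is handed in; nothing more can be done
```

The cell is loaded in the photometer nest, and I handed the job in at about 21.5 s. No verdict was reported.

**What I did**
- I gripped the cell by its frosted walls and turned it to line up with the photometer, so the clear windows face the barrels.
- The plate contact was felt at about 13.1–14 mm to the -x side of nest_mid, which puts c at about -5 mm; the pictures agreed.
- I pushed the plate back with the cell. The force was about 5.0 N, which fits about 10 mm of travel, short of the end stop.
- I lowered the cell straight down, eased it back until it seemed to meet the wall, pressed to about 5.5 N on the pad, then let go and withdrew.

**Last checks**
- **Pose:** the final picture shows the cell upright in the nest. Its top is about 91–92 mm above the worktop, so the underside is roughly 1–2 mm into the pad, within the seated range.
- **Release:** wrist force went back to about 0 N when the jaws opened, and the gripper is clear of everything.
- **Bystanders:** the networks found the vial and the cork within about 3 mm of their first positions, inside their error. The vial's match was weak (0.49).

**What I could not confirm:** the plate travel was inferred only from force and position, because no reading of it was available. Wall contact was judged from the force dropping from about 5 to 3.6 N while the cell barely moved. The two cameras disagreed by 2–3 mm on the photometer's position, so I aligned the cell to the nest within one picture and then by touch.

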